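Break down the baking frame

ROBOT

A 6-joint arm with a two-finger parallel gripper is mounted at the origin on the work surface. World frame = base frame: x ahead of the robot, y to its left, z up, the work surface at z = 0. Lengths are in m, angles in rad, forces in N, time in s.
With the tool pointing down it reaches from about 0.35 to 0.975 m from the base axis. Payload 4.9 kg.
Tool frame: the origin (TCP) lies midway between the tips of the shut fingers; the grasp point (between the pads) lies 19 mm behind it (manip.grip_point_offset is the distance from the TCP to the grasp point, in m); z points along the fingers, y is the direction in which the jaws open and shut (so a half turn about z gives the same grasp; the last joint's range is limited). The gripper opens to 85 mm and grips with 20 to 120 N. Pads are 22 mm wide; open, the fingers measure 114 mm over their backs; the gripper's body (76 mm by 85 mm) begins 54 mm behind the grasp point. The pads swing forward as they close: fully open they stand 13 mm farther back than shut.
Start: joints at [1.016, 0.053, 1.613, -0, 1.476, -0.119], TCP at [0.264, 0.567, 0.231] pointing down, gripper open.
Joint ranges: [-3.01, 3.01], [-1.01, 2.22], [0.06, 2.58], [-1.02, 4.17], [0.09, 2.62], [-3.14, 3.14]. Speed limits (rad/s): [2.57, 2.57, 3.14, 3.14, 3.14, 3.14].

INTERFACE

Orientations are given as a unit quaternion [w, x, y, z].
In Python, from plant import manip gives the robot as it stands. The module is installed in compiled form; this text tells all that it offers.
- The arm moves only by the tool send_rows, never from a script. Its argument "steps" is a list of rows, each a list of 6 numbers: the shift along the tool's x, y, z in m, then the turn, a rotation vector about the tool's x, y, z in degrees. In form: [[dx, dy, dz, wx, wy, wz], ...]. A call has 1 to 8 rows; each row shifts and turns the commanded pose from where the row before left it, along the tool's axes as they then stand; what a row does not reach is not made up. A row lasts 1/8 s, in which the tool goes at most 62.5 mm and 10.7 degrees, less where a joint would pass 70% of its speed; a pose out of reach is approached as far as the arm can. A call is refused whole if a number of a shift passes 0.0625 or a number of a turn 10.7, either way. A call with a gripper value outside its range is refused whole. "grip" is the opening, from 0 (shut) to 1 (fully open), set as the call begins (left out, the last holds). The fingers move at their own pace and stop on an object; the grip force is fixed at half the most. Time passes only in rows, so rows that do not move let the fingers close. It gives the time, the measured TCP pose, the force and the opening at its end, in the units of the state.
- manip.state(): the state, without advancing time (a new reading comes with each control period).
- manip.grab_frame(name): name is "side" or "top"; returns the picture (480x640x3 uint8, blue, green, red); there is no depth.
- manip.get_calibration(name): a dict with "K" (3x3 intrinsics, pixels), "R" (3x3) and "t" (3): a world point X has camera coordinates R X + t. Camera axes: x right, y down, z forward; pixel columns grow to the right and rows downward; lengths in m; the calibration is good to about 2 mm. A picture is of the moment at which its call begins. get_calibration takes no time and is no camera call.
- manip.job_done(): hands the job in, once; it reports no verdict.
The state is a dict: "time": time; "joint_pos": joint angles; "joint_vel": joint speeds; "joint_efforts": joint torques, N m; "tool_pos": TCP position; "tool_rot": TCP orientation; "contact_force": force on the tool from outside, world axes, zero at the start; "ft_torque": the same for the moment, N m; "gripper_width": opening from 0.0 (shut) to 1.0 (fully open).
Only numpy, scipy, OpenCV 4.12 (cv2) and the standard library are available. Lean on these libraries where they do the work, as an engineer would, in place of code of your own. Each camera call takes 0.05 s, during which the arm holds its last target.

TASK

Empty the wooden baking frame: draw its sliding end wall right back, then lift the loaf out and lay it on the slatted cooling rack, not standing on its end and well on it. Slide every divider board up out of its slots and put it in the wash basket, and leave the end wall pushed fully home again. Do not disturb the mug and the bowl.

Things in the scene. Friction and masses are not known exactly. Their poses are not given: they have to be found in the camera images.
- frame: Wooden baking frame fixed to the bench: a shallow tray 150 mm (its x) by 342 mm (its y), floor 12 mm thick, side walls 12 mm thick along both long sides, their tops 40 mm above the bench. Origin: centre of its underside, z up. From -y to +y: five slots for divider boards, a fixed cross wall, the loaf's place (y = 43 to 103 mm), the sliding end wall; the +y end is open.
- slots (a point): Middle of the third of five slots, on the frame's floor (12 mm up); axes as the frame. The slots are 36 mm apart along y, at -72, -36, 0, 36, 72 mm from here. Each is a pair of grooves 11 mm wide between small blocks along the two side walls (tops 38 mm above the bench). Between the pairs (|x| below 51 mm) fingers have room down to the floor.
- cross (a point): Top of the fixed cross wall between slots and loaf, middle: 42 mm above the bench; the wall is 14 mm thick along the frame's y. The loaf stands 38 mm higher.
- wall (a joint): The frame's sliding end wall, a plain steel plate 120 mm wide (frame x), 18 mm thick, top 79 mm above the bench. Value in m: 0 = fully home (inner face at y = 103 mm in the frame, by the loaf if that is there), 0.05 = drawn fully back, along the frame's +y. Slides with about 3 N of friction and stays where it is left.
- rib (a point): Grip rib of the sliding end wall: an upright steel fin on its outer side, 18 mm thick along the frame's x, 30 mm long along the frame's y, top 100 mm above the bench. This point is in the fin's middle, 15 mm below its top, and moves with the end wall. The fin can be pinched from above across its 18 mm. Its orientation is the frame's.
- loaf: Baked rectangular brown loaf, firm, 118 mm (its x) by 59 mm (its y) by 68 mm high (its z), about 0.35 kg, edges rounded 10 mm. Origin at its centre, at the start 46 mm above the bench: it stands in the frame, long side across it. The end wall leaves no room for a finger on that side until drawn back.
- rack: Slatted wooden cooling rack, loose on the bench, 200 mm (its x) by 150 mm (its y), 20 mm high, 0.6 kg; flat top of five slats. Origin: centre of its underside.
- basket: White plastic wash basket, fixed, open on top, outside 220 mm (its x) by 180 mm (its y) by 90 mm high, walls and floor 5 mm thick. Origin: centre of its underside.
- board0: Thin plain wooden divider board, 120 mm (its x) by 8 mm thick (its y) by 66 mm high (its z), 60 g. Origin at its centre. If present it stands on its long edge in one of the slots of the frame, top edge 78 mm above the bench. Three to five of the five boards are present.
- board1: Thin plain wooden divider board, 120 mm (its x) by 8 mm thick (its y) by 66 mm high (its z), 60 g. Origin at its centre. If present it stands on its long edge in one of the slots of the frame, top edge 78 mm above the bench. Three to five of the five boards are present.
- board2: Thin plain wooden divider board, 120 mm (its x) by 8 mm thick (its y) by 66 mm high (its z), 60 g. Origin at its centre. If present it stands on its long edge in one of the slots of the frame, top edge 78 mm above the bench. Three to five of the five boards are present.
- board3: Thin plain wooden divider board, 120 mm (its x) by 8 mm thick (its y) by 66 mm high (its z), 60 g. Origin at its centre. If present it stands on its long edge in one of the slots of the frame, top edge 78 mm above the bench. Three to five of the five boards are present.
- board4: Thin plain wooden divider board, 120 mm (its x) by 8 mm thick (its y) by 66 mm high (its z), 60 g. Origin at its centre. If present it stands on its long edge in one of the slots of the frame, top edge 78 mm above the bench. Three to five of the five boards are present.
- mug: Bystander: white mug, 80 mm across, 90 mm high, loose. Origin: centre of its underside.
- bowl: Bystander: steel bowl, 140 mm across, 60 mm high, loose. Origin: centre of its underside.

How it is judged:
By the outcome, as a careful person would: the job done as asked, in the order asked, and still so for the second after the job is handed in, with the robot touching nothing.
Of board0, board1, board2, board3, board4 only 3 to 5 are there at a start; the rules pass over those that are not, and their reading is None.
At some moment in a run one of rack may be knocked a few centimetres aside while the robot is not near it.
Once in a run the grip may slacken for a moment while it holds something.
It also fails if it takes over 210 s, if anything falls off the work surface, if the arm or the gripper's body presses on something with over 40 N, if the wrist force passes 120 N, or if a joint passes its speed limit or range.

## Working session

There is one attempt and no reset: what is moved stays moved. The work goes in short steps, Python scripts to look and compute and a tool call to move; the robot and the scene stay as the last step left them, time stands still between calls to the robot, and variables do not carry over. Pictures are saved under pics/ and viewed, and the job is handed in when it is done.

Besides the shell and the picture viewer there is one more tool, called by a JSON object that holds its "op" and its "data", one argument or row to a line. send_rows: Moves the arm, as the interface text tells. Its arguments: {"type":"object","properties":{"steps":{"type":"array"},"grip":{"type":"number"}},"required":["steps"]}

```bash
mkdir -p pics
python3 - <<'E'
from plant import manip
import cv2
for n in("top","side"):
    cv2.imwrite(f"pics/a_{n}.png",manip.grab_frame(n))
    c=manip.get_calibration(n);print(n,c)
print(manip.state())
E
```

```text
top {'K': array([[514.07401823,   0.        , 322.5353447 ],
       [  0.        , 514.07401823, 244.96064902],
       [  0.        ,   0.        ,   1.        ]]), 'R': array([[ 0.01382321, -0.99979642,  0.01469854],
       [-0.99484855, -0.01522822, -0.10022209],
       [ 0.10042551, -0.01323743, -0.99485652]]), 't': array([-0.00621839,  0.54695189,  1.1488339 ])}
side {'K': array([[566.7382607 ,   0.        , 314.40253578],
       [  0.        , 566.7382607 , 245.69890797],
       [  0.        ,   0.        ,   1.        ]]), 'R': array([[ 0.8681359 , -0.49614257, -0.01351309],
       [-0.25050034, -0.41448922, -0.874899  ],
       [ 0.42847361,  0.76291627, -0.48411686]]), 't': array([-0.45739967,  0.22409781,  1.19932868])}
{'time': 0.1, 'joint_pos': array([ 1.01603478e+00,  5.33248335e-02,  1.61418040e+00,  6.67642657e-06,
        1.47597287e+00, -1.19017770e-01]), 'joint_vel': array([-4.04816897e-05, -1.52117287e-03, -1.51336971e-03, -1.32310804e-03,
       -2.78199272e-03, -8.75894339e-04]), 'joint_efforts': array([ 9.69221401e-05, -3.94906282e+01, -3.71362424e+01, -1.02471045e-04,
        4.03752216e-03, -1.38433086e-05]), 'tool_pos': array([0.26351067, 0.56610935, 0.23015071]), 'tool_rot': array([-3.14755348e-04,  2.16152530e-01,  9.76359153e-01, -8.88629135e-04]), 'contact_force': array([ 0.8971684 , -1.03036986,  0.22767692]), 'ft_torque': array([-0.00460387, -0.00461546, -0.03454093]), 'gripper_width': 1.0011880914776279}
```

View pics/a_top.png

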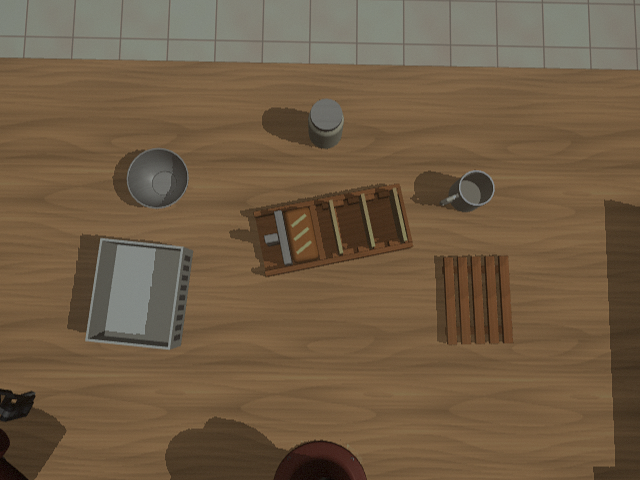

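View pics/a_side.png

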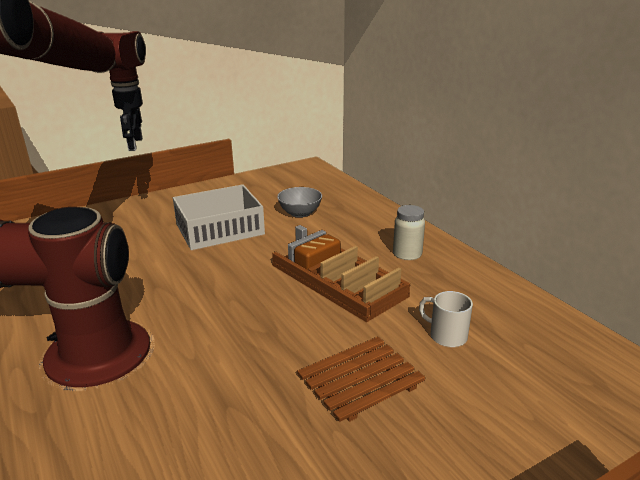

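The top view shows the frame at about (255–412, 185–275) with the rib at (271, 239). Three boards stand at u ≈ 336, 368 and 400, which looks like every other slot. The basket is at (138, 293), the rack at (478, 300), the mug at (475, 190) and the bowl at (157, 178). I'll measure next.

```bash
cat > h.py <<'E'
import numpy as np,cv2
from plant import manip
def cal(n):
    c=manip.get_calibration(n);return np.array(c["K"]),np.array(c["R"]),np.array(c["t"])
def ray(n,uv,z):
    K,R,t=cal(n);d=R.T@np.linalg.solve(K,[uv[0],uv[1],1.]);o=-R.T@t
    return o+d*(z-o[2])/d[2]
def proj(n,X):
    K,R,t=cal(n);p=K@(R@np.asarray(X)+t);return p[:2]/p[2]
E
python3 - <<'E'
import cv2
a=cv2.imread("pics/a_top.png")
cv2.imwrite("pics/z1.png",cv2.resize(a[175:285,235:425],None,fx=4.2,fy=4.2,interpolation=cv2.INTER_CUBIC))
b=cv2.imread("pics/a_side.png")
cv2.imwrite("pics/z2.png",cv2.resize(b[215:325,260:420],None,fx=5,fy=5,interpolation=cv2.INTER_CUBIC))
E
```

```text
(no output)
```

View pics/z1.png

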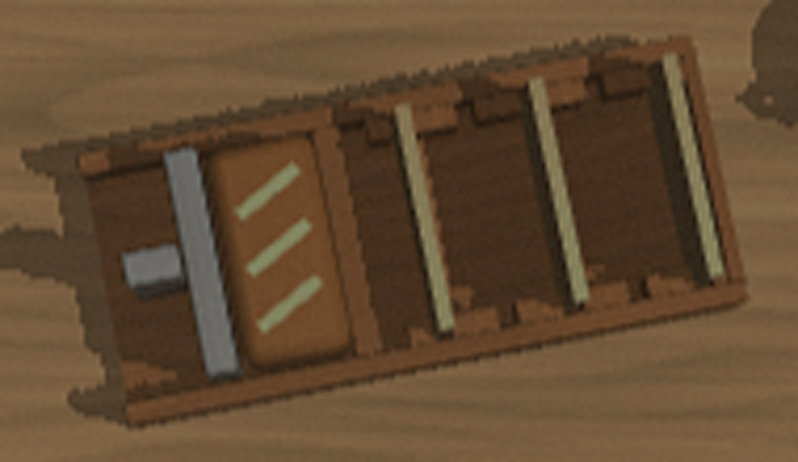

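View pics/z2.png

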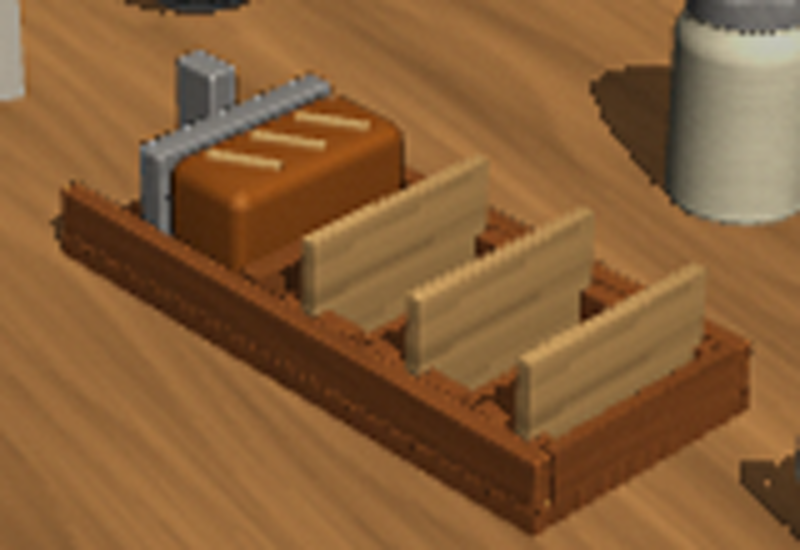

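Run:
```python
from h import *
Z=lambda x,y:(235+(x+.5)/4.2-.5,175+(y+.5)/4.2-.5)
# (zoom px, frame x,y, z)
pts=[((403,106),.06,None,.078,'A+'),((445,330),-.06,None,.078,'A-'),((536,80),0,0,.078,'B+'),((582,304),0,0,.078,'B-'),((670,57),0,0,.078,'C+'),((716,278),0,0,.078,'C-'),
((165,152),.06,.121,.079,'W'),((195,149),0,0,.079,'W'),((240,373),0,0,.079,'W'),((208,378),0,0,.079,'W'),
((123,253),0,0,.1,'rib'),((178,245),0,0,.1,'rib'),((183,279),0,0,.1,'rib'),((128,288),0,0,.1,'rib'),((690,38),0,0,.04,'fr'),((745,283),0,0,.04,'fr'),((128,410),0,0,.04,'fr'),((82,158),0,0,.04,'fr')]
P={}
for p in pts:
    X=ray("top",Z(*p[0]),p[3]);print(p[4],X.round(4))
    P.setdefault(p[4],[]).append(X)
# angle
for a in 'ABC':
    d=P[a+'+'][0]-P[a+'-'][0];m=(P[a+'+'][0]+P[a+'-'][0])/2
    print(a,m.round(4),np.linalg.norm(d),np.degrees(np.arctan2(d[1],d[0])))
for k in('W','rib','fr'):print(k,np.mean(P[k],0).round(4))
K,R,t=cal("top");print(-R.T@t)
# fit frame pose via similar rigid transform
mA,mB,mC=[(P[a+'+'][0]+P[a+'-'][0])/2 for a in 'ABC']
f=np.mean(P['fr'],0)
d=mA-mC;print('row dir',np.linalg.norm(d),np.degrees(np.arctan2(-d[0],d[1])))
```

```text
A+ [ 0.6423 -0.014   0.078 ]
A- [ 0.5244 -0.0373  0.078 ]
B+ [ 0.6574 -0.0839  0.078 ]
B- [ 0.5391 -0.1087  0.078 ]
C+ [ 0.6709 -0.1547  0.078 ]
C- [ 0.5538 -0.1788  0.078 ]
W [0.6156 0.1104 0.079 ]
W [0.6175 0.0948 0.079 ]
W [0.5003 0.0689 0.079 ]
W [0.4975 0.0854 0.079 ]
rib [0.5595 0.1289 0.1   ]
rib [0.5641 0.1009 0.1   ]
rib [0.5466 0.098  0.1   ]
rib [0.5416 0.1259 0.1   ]
fr [ 0.6899 -0.1715  0.04  ]
fr [ 0.5556 -0.2012  0.04  ]
fr [0.4821 0.1302 0.04  ]
fr [0.6181 0.1585 0.04  ]
A [ 0.5834 -0.0256  0.078 ] 0.12020086908448346 11.190030055583376
B [ 0.5982 -0.0963  0.078 ] 0.12085029204477118 11.820068743434026
C [ 0.6124 -0.1668  0.078 ] 0.11953535562414241 11.625515579456186
W [0.5577 0.0899 0.079 ]
rib [0.553  0.1134 0.1   ]
fr [ 0.5864 -0.021   0.04  ]
[0.42884801 0.01731959 1.19783295]
row dir 0.1440947361799503 11.614225246329184
```

Run:
```python
import cv2
a=cv2.imread("pics/a_top.png")
cv2.imwrite("pics/z3.png",cv2.resize(a[225:360,70:205],None,fx=4,fy=4,interpolation=cv2.INTER_CUBIC))
cv2.imwrite("pics/z4.png",cv2.resize(a[160:360,420:530],None,fx=3,fy=3,interpolation=cv2.INTER_CUBIC))
```

```text
(no output)
```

View pics/z3.png

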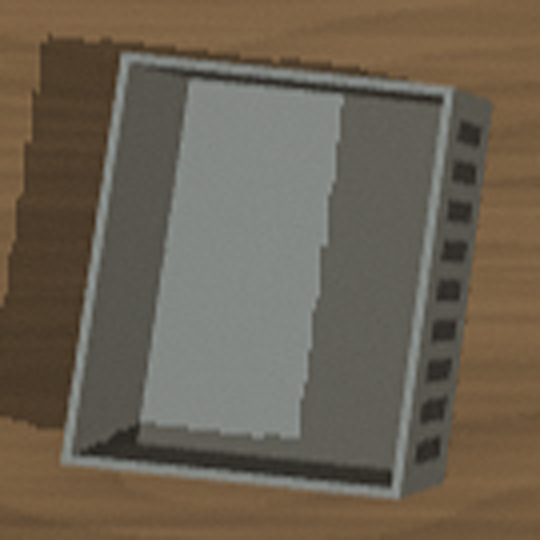

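View pics/z4.png

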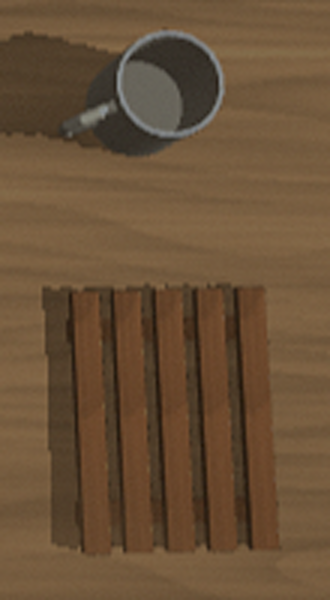

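Run:
```python
from h import *
for off,s,z,L in(((70,225),4,.09,[(122,54),(452,88),(398,498),(63,462)]),((420,160),3,.02,[(72,292),(265,287),(280,548),(85,553)])):
    P=np.array([ray("top",(off[0]+(x+.5)/s-.5,off[1]+(y+.5)/s-.5),z) for x,y in L])
    e=np.diff(np.vstack([P,P[:1]]),axis=0)
    print(P.round(3),P.mean(0).round(4),np.linalg.norm(e,axis=1).round(3),np.degrees(np.arctan2(e[:,1],e[:,0])).round(1))
for u,v in((475,190),(157,178)): print(ray("top",(u,v),.07))
u=np.array([-.2011,.9796]);
# moves: tool x,y components
T=np.array([.5982,-.0963])+u*(.0786+.138);print("rib tgt",T)
s=manip.state();p=s['tool_pos'][:2];a=np.radians(65.03)
ty=np.array([np.cos(a),np.sin(a)]);tx=np.array([-np.sin(a),np.cos(a)]);tx=-tx if tx[0]>0 else tx
print(tx,ty,(T-p)@tx,(T-p)@ty)
```

```text
[[0.548 0.482 0.09 ]
 [0.532 0.304 0.09 ]
 [0.314 0.324 0.09 ]
 [0.331 0.501 0.09 ]] [0.4315 0.4027 0.09  ] [0.179 0.219 0.178 0.218] [-95.  174.9  84.7  -4.9]
[[ 0.524 -0.278  0.02 ]
 [ 0.53  -0.427  0.02 ]
 [ 0.332 -0.434  0.02 ]
 [ 0.326 -0.286  0.02 ]] [ 0.4282 -0.3563  0.02  ] [0.149 0.198 0.148 0.198] [ -87.7 -178.    92.2    2.3]
[ 0.67160055 -0.33737073  0.07      ]
[0.68671212 0.37250561 0.07      ]
rib tgt [0.55464174 0.11588136]
[-0.90652895  0.42214366] [0.42214366 0.90652895] -0.4539796358851021 -0.2852455653458151
```

{"op": "send_rows", "data": {
  "steps": [
    [0,0,0,0,0,10.68],
    [0,0,0,0,0,10.68],
    [0,0,0,0,0,10.68],
    [0,0,0,0,0,10.68],
    [0,0,0,0,0,10.68],
    [-0.05,0.0195,0,0,0,0],
    [-0.05,0.0195,0,0,0,0],
    [-0.05,0.0195,0,0,0,0]
  ],
  "grip": 0.8
}}

```text
time: 1.1
tool_pos: [0.3517, 0.4299, 0.2307]
tool_rot: [0.0, 0.632, 0.775, -0.0]
contact_force: [1.2, -0.5, 1.4]
gripper_width: 0.797
```

{"op": "send_rows", "data": {
  "steps": [
    [-0.05,0.0195,0,0,0,0],
    [-0.05,0.0195,0,0,0,0],
    [-0.05,0.0195,0,0,0,0],
    [-0.05,0.0195,0,0,0,0],
    [-0.05,0.0195,0,0,0,0],
    [-0.05,0.0195,0,0,0,0],
    [-0.05,0.0195,0,0,0,0],
    [0,0,0,0,0,0]
  ]
}}

```text
time: 2.1
tool_pos: [0.5566, 0.1133, 0.2306]
tool_rot: [-0.0, 0.634, 0.774, -0.001]
contact_force: [0.3, -0.0, -0.3]
gripper_width: 0.8
```

```bash
cat >> h.py <<'E'
from scipy.spatial.transform import Rotation as Ro
def where():
    s=manip.state();q=s['tool_rot'];R=Ro.from_quat([q[1],q[2],q[3],q[0]]).as_matrix()
    return s,s['tool_pos'],R
def go(x,y,z,yaw=None):
    "print needed shift in tool axes (after yaw turn if any), and turns"
    s,p,R=where()
    cur=np.degrees(np.arctan2(R[1,1],R[0,1]))
    yaw=cur if yaw is None else yaw
    a=np.radians(yaw);Rd=np.array([[-np.sin(a),np.cos(a),0],[np.cos(a),np.sin(a),0],[0,0,-1.]])
    Rw=Ro.from_matrix(R.T@Rd).as_rotvec(degrees=True)
    print("t",round(s['time'],2),"pos",p.round(4),"yaw",round(cur,2),"F",s['contact_force'].round(1),"w",round(s['gripper_width'],3),"j6",s['joint_pos'][5].round(2))
    print("turn",Rw.round(2),"shift",(Rd.T@(np.array([x,y,z])-p)).round(4))
E
python3 -c "
from h import *
go(.5546,.1159,.066,11.6)"
```

```text
t 2.1 pos [0.5566 0.1133 0.2306] yaw 11.35 F [ 0.3 -0.  -0.3] w 0.8 j6 -0.13
turn [-0.07  0.02 -0.25] shift [ 0.0029 -0.0014  0.1646]
```

{"op": "send_rows", "data": {
  "steps": [
    [0.003,-0.0015,0.03,0,0,-0.25],
    [0,0,0.03,0,0,0],
    [0,0,0.03,0,0,0],
    [0,0,0.02,0,0,0],
    [0,0,0.02,0,0,0],
    [0,0,0.02,0,0,0],
    [0,0,0.014,0,0,0],
    [0,0,0,0,0,0]
  ]
}}

```text
time: 3.1
tool_pos: [0.5526, 0.1187, 0.0658]
tool_rot: [-0.001, 0.63, 0.776, -0.001]
contact_force: [-0.1, 1.5, 0.2]
gripper_width: 0.804
```

{"op": "send_rows", "data": {
  "steps": [
    [0,0,0,0,0,0],
    [0,0,0,0,0,0],
    [0,0,0,0,0,0],
    [0,0,0,0,0,0],
    [0,0,0,0,0,0],
    [0,0,0,0,0,0]
  ],
  "grip": 0
}}

```text
time: 3.85
tool_pos: [0.553, 0.1186, 0.0684]
tool_rot: [-0.0, 0.63, 0.777, -0.001]
contact_force: [-5.7, -1.9, 5.8]
gripper_width: 0.202
```

```bash
python3 -c "
from h import *
go(.5546,.1159,.066,11.6)
for n in ('top','side'):
  cv2.imwrite(f'pics/b_{n}.png',manip.grab_frame(n))
a=cv2.imread('pics/b_side.png')[150:350,220:440];cv2.imwrite('pics/b2.png',cv2.resize(a,None,fx=3,fy=3))
"
```

```text
t 3.85 pos [0.553  0.1186 0.0684] yaw 11.93 F [-5.7 -1.9  5.8] w 0.202 j6 -0.13
turn [-0.1   0.02  0.33] shift [-0.003   0.001   0.0024]
```

View pics/b2.png

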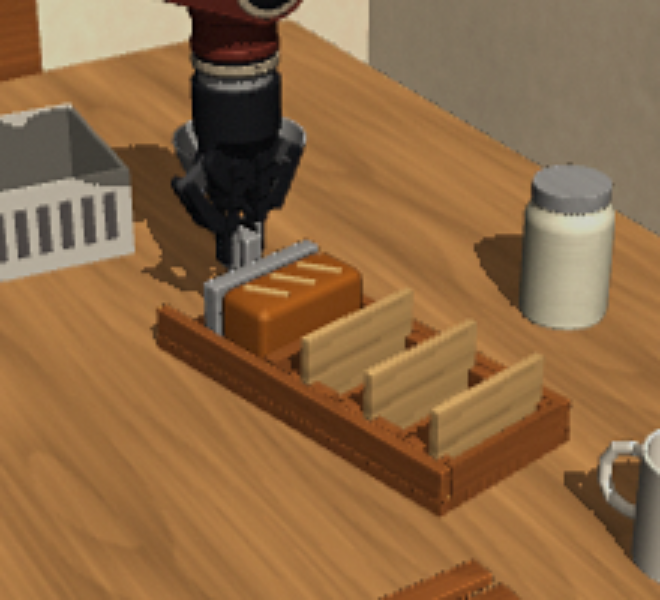

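The fingers hold the fin: the opening reads 17 mm against its 18 mm. Now I'll draw the wall back.

{"op": "send_rows", "data": {
  "steps": [
    [0.007,0,0,0,0,0],
    [0.007,0,0,0,0,0],
    [0.007,0,0,0,0,0],
    [0.007,0,0,0,0,0],
    [0.007,0,0,0,0,0],
    [0.007,0,0,0,0,0],
    [0.005,0,0,0,0,0],
    [0,0,0,0,0,0]
  ]
}}

```text
time: 4.95
tool_pos: [0.5431, 0.1646, 0.0684]
tool_rot: [-0.0, 0.63, 0.777, -0.001]
contact_force: [-7.4, -2.2, 7.0]
gripper_width: 0.201
```

{"op": "send_rows", "data": {
  "steps": [
    [0.003,0,0,0,0,0],
    [0.002,0,0,0,0,0],
    [0,0,0,0,0,0]
  ]
}}

```text
time: 5.32
tool_pos: [0.5429, 0.1651, 0.0683]
tool_rot: [0.003, 0.63, 0.777, -0.004]
contact_force: [-4.2, -18.1, 6.2]
gripper_width: 0.202
```

{"op": "send_rows", "data": {
  "steps": [
    [0.002,0,0,0,0,0],
    [0.001,0,0,0,0,0],
    [0,0,0,0,0,0]
  ]
}}

```text
time: 5.7
tool_pos: [0.543, 0.1651, 0.0683]
tool_rot: [0.005, 0.63, 0.777, -0.006]
contact_force: [-2.8, -28.7, 7.5]
gripper_width: 0.198
```

```bash
python3 -c "
from h import *
go(.5546,.1159,.066,11.6)
cv2.imwrite('pics/c_top.png',manip.grab_frame('top'))
a=cv2.imread('pics/c_top.png')[175:285,235:425];cv2.imwrite('pics/c1.png',cv2.resize(a,None,fx=4.2,fy=4.2,interpolation=cv2.INTER_CUBIC))
"
```

```text
t 5.7 pos [0.543  0.1651 0.0683] yaw 11.95 F [ -2.8 -28.7   7.5] w 0.198 j6 -0.03
turn [-0.2   0.87  0.35] shift [-0.0505  0.0015  0.0023]
```

View pics/c1.png

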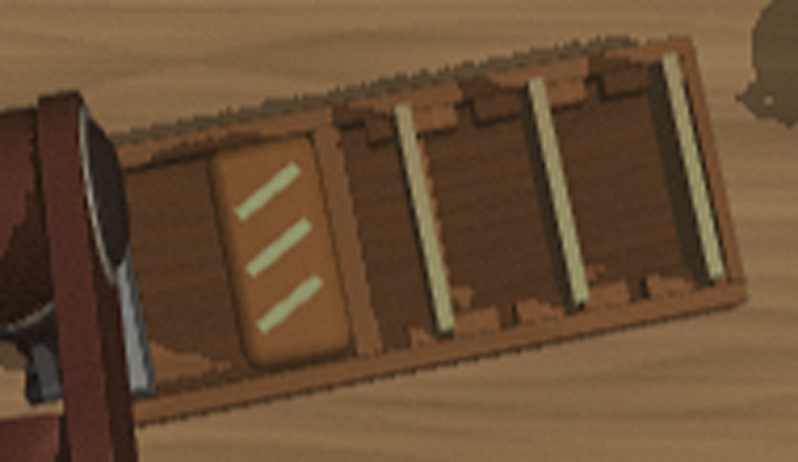

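The plate doesn't move further under 28 N, so it's at its stop. I'll unload, release and rise, then check in the picture.

{"op": "send_rows", "data": {
  "steps": [
    [-0.004,0,0,0,0,0],
    [-0.002,0,0,0,0,0],
    [0,0,0,0,0,0]
  ]
}}

```text
time: 6.12
tool_pos: [0.543, 0.165, 0.0684]
tool_rot: [0.0, 0.63, 0.777, -0.002]
contact_force: [-5.3, -6.8, 6.7]
gripper_width: 0.199
```

{"op": "send_rows", "data": {
  "steps": [
    [0,0,0,0,0,0],
    [0,0,0,0,0,0],
    [0,0,0,0,0,0],
    [0,0,0,0,0,0],
    [0,0,-0.02,0,0,0],
    [0,0,-0.03,0,0,0],
    [0,0,-0.04,0,0,0],
    [0,0,-0.05,0,0,0]
  ],
  "grip": 0.8
}}

```text
time: 7.12
tool_pos: [0.543, 0.1667, 0.2092]
tool_rot: [-0.0, 0.63, 0.777, -0.0]
contact_force: [0.9, 0.4, -0.5]
gripper_width: 0.797
```

{"op": "send_rows", "data": {
  "steps": [
    [0.05,0,-0.01,0,0,-10.6],
    [0.05,0,0,0,0,-10.6],
    [0,0,0,0,0,-10.6],
    [0,0,0,0,0,-10.6],
    [0,0,0,0,0,-10.6],
    [0,0,0,0,0,-10.6],
    [0,0,0,0,0,-10.6],
    [0,0,0,0,0,-10.6]
  ],
  "grip": 1
}}

```text
time: 8.12
tool_pos: [0.5143, 0.262, 0.2191]
tool_rot: [0.001, -0.061, 0.998, 0.0]
contact_force: [-1.0, -0.6, 0.2]
gripper_width: 1.001
```

```bash
python3 -c "
from h import *
go(.5677,.0522,.23,101.6)
cv2.imwrite('pics/d_top.png',manip.grab_frame('top'))
a=cv2.imread('pics/d_top.png')[175:285,235:425];cv2.imwrite('pics/d1.png',cv2.resize(a,None,fx=4.2,fy=4.2,interpolation=cv2.INTER_CUBIC))
"
```

```text
t 8.12 pos [0.5143 0.262  0.2191] yaw 97.04 F [-1.  -0.6  0.2] w 1.001 j6 -1.35
turn [ 0.02  0.11 -4.56] shift [-0.0101 -0.2163 -0.0109]
```

View pics/d1.png

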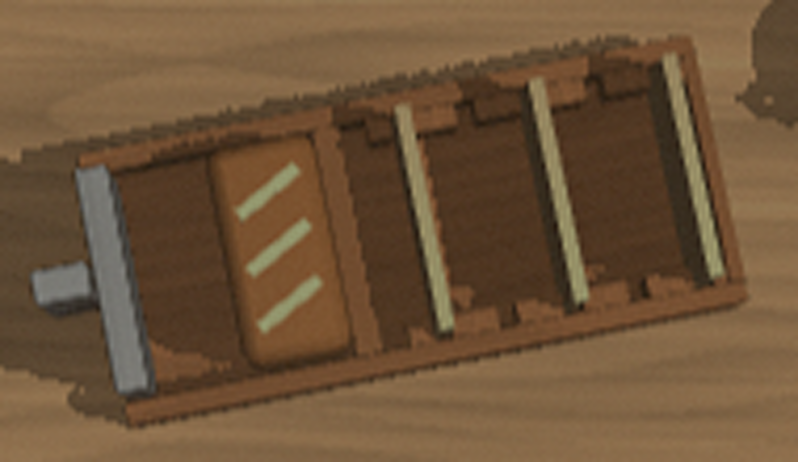

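```bash
python3 - <<'E'
from h import *
Z=lambda x,y:(235+(x+.5)/4.2-.5,175+(y+.5)/4.2-.5)
u=np.array([-.2011,.9796]);B=np.array([.5982,-.0963])
for n,p,z in[("plate out",(78,170),.079),("plate out",(120,393),.079),("plate in",(107,165),.079),("plate in",(153,388),.079),("old out",(165,152),.079),("old out",(208,378),.079),("old in",(195,149),.079),("old in",(240,373),.079),("fr end",(82,158),.04),("fr end",(128,406),.04),("fr -end",(690,38),.04),("fr -end",(745,283),.04),("cross+",(333,130),.042),("cross+",(352,352),.042),("cross-",(340,120),.042),("cross-",(382,352),.042)]:
    print(n,((ray("top",Z(*p),z)[:2]-B)@u*1000).round(1))
E
python3 - <<'E'
import cv2
a=cv2.imread("pics/d_top.png")
cv2.imwrite("pics/d2.png",cv2.resize(a[200:280,235:335],None,fx=8,fy=7,interpolation=cv2.INTER_NEAREST))
E
```

```text
plate out 245.4
plate out 244.4
plate in 230.0
plate in 227.1
old out 199.0
old out 198.3
old in 183.3
old in 181.5
fr end 245.6
fr end 244.8
fr -end -92.1
fr -end -94.2
cross+ 109.2
cross+ 121.6
cross- 104.5
cross- 105.8
```

View pics/d2.png

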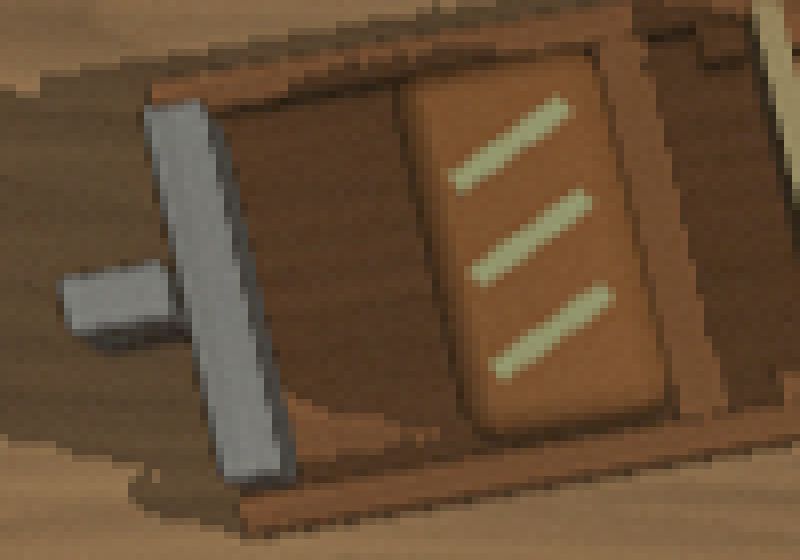

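Run:
```python
from h import *
u=np.array([-.2011,.9796]);e=np.array([.9796,.2011]);B=np.array([.5982,-.0963])
for p in((405,85),(475,430),(597,50),(668,405),(513,145),(532,240),(552,333)):
    X=ray("top",(234.5+(p[0]+.5)/8,199.5+(p[1]+.5)/7),.078);print(X.round(4),((X[:2]-B)@u*1000).round(1),((X[:2]-B)@e*1000).round(1))
```

```text
[0.6142 0.0857 0.078 ] 175.0 52.3
[0.5058 0.0643 0.078 ] 175.9 -58.2
[0.6262 0.033  0.078 ] 121.1 53.4
[0.5144 0.0118 0.078 ] 122.8 -60.4
[0.5956 0.0556 0.078 ] 149.3 28.0
[0.5656 0.0498 0.078 ] 149.7 -2.5
[0.5365 0.0439 0.078 ] 149.7 -32.3
```

Everything agrees: the plate's outer face is flush with the frame's end at 245 mm, and the loaf's centre is at (0.566, 0.0495). Next I'll grasp the loaf.

```bash
python3 -c "
from h import *
go(.5658,.0495,.21,101.6)"
```

```text
t 8.18 pos [0.5143 0.262  0.2191] yaw 97.25 F [0.4 0.7 0.5] w 0.994 j6 -1.35
turn [ 0.02  0.11 -4.35] shift [-0.0077 -0.2185  0.0091]
```

{"op": "send_rows", "data": {
  "steps": [
    [0,0,0,0,0,-4.56],
    [-0.0015,-0.036,0.001,0,0,0],
    [-0.0015,-0.036,0.001,0,0,0],
    [-0.0015,-0.036,0.001,0,0,0],
    [-0.0015,-0.036,0.001,0,0,0],
    [-0.0015,-0.036,0.001,0,0,0],
    [-0.0015,-0.036,0.001,0,0,0],
    [0,0,0,0,0,0]
  ]
}}

```text
time: 9.18
tool_pos: [0.5656, 0.0499, 0.2126]
tool_rot: [0.001, -0.095, 0.995, -0.0]
contact_force: [-0.3, 1.0, 0.2]
gripper_width: 1.0
```

```bash
python3 -c "
from h import *
go(.5658,.0495,.04,101.6)"
```

```text
t 9.18 pos [0.5656 0.0499 0.2126] yaw 100.92 F [-0.3  1.   0.2] w 1.0 j6 -1.8
turn [-0.03  0.08 -0.68] shift [-1.000e-04 -4.000e-04  1.726e-01]
```

{"op": "send_rows", "data": {
  "steps": [
    [0,0,0.04,0,0,-0.7],
    [0,0,0.035,0,0,0],
    [0,0,0.03,0,0,0],
    [0,0,0.025,0,0,0],
    [0,0,0.02,0,0,0],
    [0,0,0.015,0,0,0],
    [0,0,0.007,0,0,0],
    [0,0,0,0,0,0]
  ]
}}

```text
time: 10.18
tool_pos: [0.5651, 0.0518, 0.0393]
tool_rot: [-0.0, -0.104, 0.995, 0.0]
contact_force: [1.5, -0.3, -0.3]
gripper_width: 0.998
```

{"op": "send_rows", "data": {
  "steps": [
    [0,0,0,0,0,0],
    [0,0,0,0,0,0],
    [0,0,0,0,0,0],
    [0,0,0,0,0,0],
    [0,0,0,0,0,0]
  ],
  "grip": 0
}}

```text
time: 10.8
tool_pos: [0.5661, 0.0516, 0.0407]
tool_rot: [0.001, -0.104, 0.995, -0.0]
contact_force: [0.3, -0.2, 6.4]
gripper_width: 0.684
```

{"op": "send_rows", "data": {
  "steps": [
    [0,0,-0.01,0,0,0],
    [0,0,-0.015,0,0,0],
    [0,0,-0.025,0,0,0],
    [0,0,-0.03,0,0,0],
    [0,0,-0.03,0,0,0],
    [0,0,-0.03,0,0,0],
    [0,0,-0.02,0,0,0],
    [0,0,0,0,0,0]
  ]
}}

```text
time: 11.8
tool_pos: [0.5659, 0.0517, 0.2014]
tool_rot: [0.002, -0.104, 0.995, -0.0]
contact_force: [0.0, 0.6, -3.7]
gripper_width: 0.688
```

```bash
python3 -c "
from h import *
go(.4282,-.3563,.20,92)
for n in ('top','side'):
  cv2.imwrite(f'pics/e_{n}.png',manip.grab_frame(n))
a=cv2.imread('pics/e_top.png');b=cv2.imread('pics/e_side.png')
cv2.imwrite('pics/e1.png',np.hstack([cv2.resize(a,(400,300)),cv2.resize(b,(400,300))]))
"
```

```text
t 11.8 pos [0.5659 0.0517 0.2014] yaw 101.94 F [ 0.   0.6 -3.7] w 0.688 j6 -1.82
turn [-0.03  0.19  9.94] shift [ 0.1518 -0.403   0.0014]
```

View pics/e1.png

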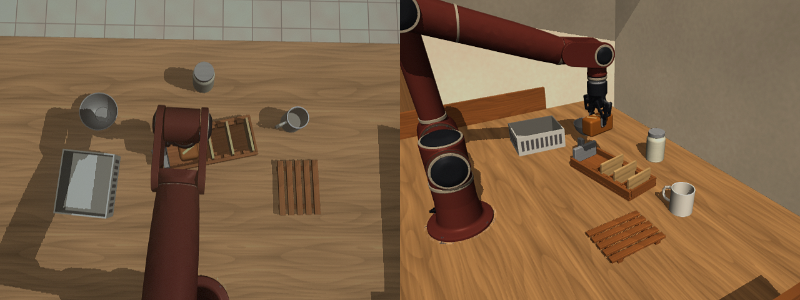

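{"op": "send_rows", "data": {
  "steps": [
    [0,0,0,0,0,5],
    [0,0,0,0,0,5],
    [0.015,-0.04,0,0,0,0],
    [0.019,-0.05,0,0,0,0],
    [0.019,-0.05,0,0,0,0],
    [0.019,-0.05,0,0,0,0],
    [0.019,-0.05,0,0,0,0],
    [0.019,-0.05,0,0,0,0]
  ]
}}

```text
time: 12.9
tool_pos: [0.4632, -0.2427, 0.1971]
tool_rot: [-0.001, -0.017, 1.0, 0.001]
contact_force: [1.2, -0.5, -3.0]
gripper_width: 0.685
```

{"op": "send_rows", "data": {
  "steps": [
    [0.016,-0.045,0,0,0,0],
    [0.015,-0.04,0,0,0,0],
    [0.008,-0.02,0,0,0,0],
    [0,0,0,0,0,0]
  ]
}}

```text
time: 13.4
tool_pos: [0.4286, -0.3483, 0.1978]
tool_rot: [-0.001, -0.016, 1.0, 0.001]
contact_force: [1.0, 0.5, -4.2]
gripper_width: 0.685
```

```bash
python3 -c "
from h import *
go(.4282,-.3563,.20,92)
for n in ('top','side'):
  cv2.imwrite(f'pics/f_{n}.png',manip.grab_frame(n))
a=cv2.imread('pics/f_top.png');b=cv2.imread('pics/f_side.png')
cv2.imwrite('pics/f1.png',np.hstack([cv2.resize(a,(400,300)),b[180:480,220:620]]))
"
```

```text
t 13.4 pos [ 0.4286 -0.3483  0.1978] yaw 91.83 F [ 1.   0.5 -4.2] w 0.685 j6 -2.42
turn [ 0.14 -0.09 -0.17] shift [ 0.0007 -0.008  -0.0022]
```

View pics/f1.png

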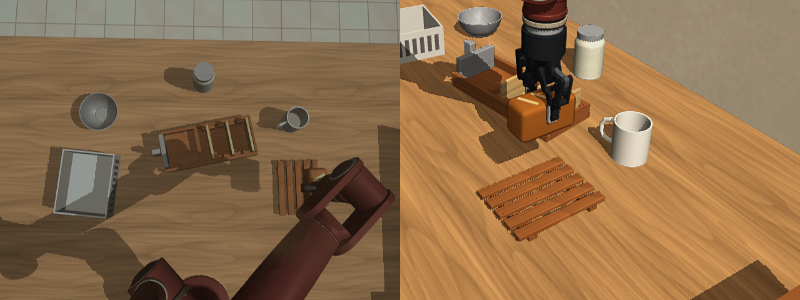

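The rack hasn't moved (its left corner in the side view is still near (297, 371)). I'll lower the loaf onto it.

{"op": "send_rows", "data": {
  "steps": [
    [0,-0.004,0.02,0,0,0],
    [0,-0.004,0.03,0,0,0],
    [0,0,0.03,0,0,0],
    [0,0,0.025,0,0,0],
    [0,0,0.02,0,0,0],
    [0,0,0.012,0,0,0],
    [0,0,0.006,0,0,0],
    [0,0,0,0,0,0]
  ]
}}

```text
time: 14.5
tool_pos: [0.4299, -0.3562, 0.0565]
tool_rot: [0.0, -0.017, 1.0, -0.0]
contact_force: [-0.4, 0.2, -3.5]
gripper_width: 0.683
```

{"op": "send_rows", "data": {
  "steps": [
    [0,0,0.003,0,0,0],
    [0,0,0.002,0,0,0],
    [0,0,0,0,0,0]
  ]
}}

```text
time: 14.88
tool_pos: [0.4297, -0.3561, 0.0514]
tool_rot: [0.0, -0.017, 1.0, -0.0]
contact_force: [-0.2, 0.7, -3.1]
gripper_width: 0.685
```

{"op": "send_rows", "data": {
  "steps": [
    [0,0,0.0015,0,0,0],
    [0,0,0.001,0,0,0],
    [0,0,0,0,0,0]
  ]
}}

```text
time: 15.25
tool_pos: [0.4297, -0.3561, 0.0489]
tool_rot: [0.0, -0.017, 1.0, -0.0]
contact_force: [-0.2, -0.7, -3.3]
gripper_width: 0.681
```

{"op": "send_rows", "data": {
  "steps": [
    [0,0,0.001,0,0,0],
    [0,0,0.001,0,0,0],
    [0,0,0,0,0,0]
  ]
}}

```text
time: 15.62
tool_pos: [0.43, -0.3565, 0.0487]
tool_rot: [0.0, -0.017, 1.0, -0.0]
contact_force: [-4.6, 3.4, 8.2]
gripper_width: 0.677
```

{"op": "send_rows", "data": {
  "steps": [
    [0,0,-0.001,0,0,0],
    [0,0,0,0,0,0],
    [0,0,0,0,0,0],
    [0,0,0,0,0,0],
    [0,0,-0.02,0,0,0],
    [0,0,-0.04,0,0,0],
    [0,0,-0.05,0,0,0],
    [0,0,-0.05,0,0,0]
  ],
  "grip": 1
}}

```text
time: 16.62
tool_pos: [0.4297, -0.3561, 0.2109]
tool_rot: [0.001, -0.017, 1.0, -0.001]
contact_force: [1.0, -0.6, -0.3]
gripper_width: 1.0
```

```bash
python3 -c "
from h import *
go(.6124,-.1668,.20,101.6)
for n in ('top','side'):
  cv2.imwrite(f'pics/g_{n}.png',manip.grab_frame(n))
a=cv2.imread('pics/g_top.png');b=cv2.imread('pics/g_side.png')
cv2.imwrite('pics/g1.png',np.hstack([cv2.resize(a,(400,300)),b[180:480,220:620]]))
"
```

```text
t 16.62 pos [ 0.4297 -0.3561  0.2109] yaw 91.94 F [ 1.  -0.6 -0.3] w 1.0 j6 -2.43
turn [-0.07  0.05 -9.66] shift [-0.217   0.1487  0.0109]
```

View pics/g1.png

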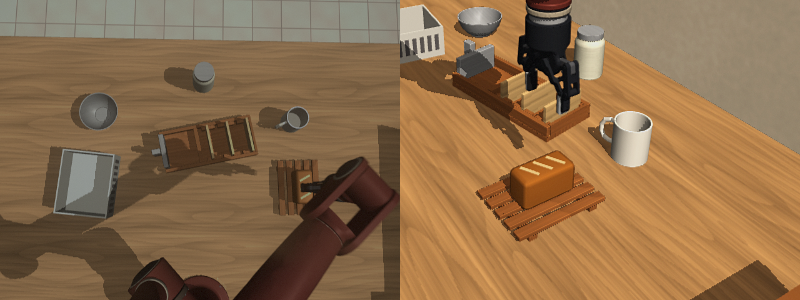

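The loaf lies flat on its base in the middle of the rack. Next is the outermost board, C.

{"op": "send_rows", "data": {
  "steps": [
    [0,0,0,0,0,-9.6],
    [-0.036,0.025,0,0,0,0],
    [-0.036,0.025,0,0,0,0],
    [-0.036,0.025,0,0,0,0],
    [-0.036,0.025,0,0,0,0],
    [-0.036,0.025,0,0,0,0],
    [-0.036,0.025,0,0,0,0],
    [0,0,0,0,0,0]
  ],
  "grip": 0.4
}}

```text
time: 17.73
tool_pos: [0.6127, -0.1637, 0.2084]
tool_rot: [0.0, -0.102, 0.995, 0.0]
contact_force: [0.0, -0.4, 0.2]
gripper_width: 0.401
```

```bash
python3 -c "
from h import *
go(.6124,-.1668,.045,101.6)"
```

```text
t 17.73 pos [ 0.6127 -0.1637  0.2084] yaw 101.76 F [ 0.  -0.4  0.2] w 0.401 j6 -2.15
turn [0.   0.04 0.16] shift [ 0.0009 -0.003   0.1634]
```

{"op": "send_rows", "data": {
  "steps": [
    [0.001,-0.003,0.04,0,0,0],
    [0,0,0.04,0,0,0],
    [0,0,0.03,0,0,0],
    [0,0,0.02,0,0,0],
    [0,0,0.015,0,0,0],
    [0,0,0.01,0,0,0],
    [0,0,0.005,0,0,0],
    [0,0,0,0,0,0]
  ]
}}

```text
time: 18.73
tool_pos: [0.6112, -0.1691, 0.0481]
tool_rot: [0.0, -0.101, 0.995, -0.0]
contact_force: [-0.2, 0.6, 0.5]
gripper_width: 0.4
```

{"op": "send_rows", "data": {
  "steps": [
    [0,0,0,0,0,0],
    [0,0,0,0,0,0],
    [0,0,0,0,0,0],
    [0,0,0,0,0,0]
  ],
  "grip": 0
}}

```text
time: 19.23
tool_pos: [0.6115, -0.1689, 0.0487]
tool_rot: [0.001, -0.101, 0.995, -0.0]
contact_force: [-0.9, 2.2, 3.9]
gripper_width: 0.082
```

{"op": "send_rows", "data": {
  "steps": [
    [0,0,-0.01,0,0,0],
    [0,0,-0.015,0,0,0],
    [0,0,-0.025,0,0,0],
    [0,0,-0.03,0,0,0],
    [0,0,-0.03,0,0,0],
    [0,0,-0.03,0,0,0],
    [0,0,-0.02,0,0,0],
    [0,0,0,0,0,0]
  ]
}}

```text
time: 20.23
tool_pos: [0.612, -0.1695, 0.2104]
tool_rot: [0.002, -0.1, 0.995, -0.001]
contact_force: [-0.4, 0.4, -1.1]
gripper_width: 0.081
```

```bash
python3 -c "
from h import *
# basket: yaw -5; its y direction at 85deg; place at +45mm along it
a=np.radians(85);c=np.array([.4315,.4027])
for k in(.045,0,-.045):
  T=c+k*np.array([np.cos(a),np.sin(a)]);print(T);go(*T,.21,85)
b=manip.grab_frame('side')
cv2.imwrite('pics/h1.png',b[130:430,220:620])
"
```

```text
[0.43542201 0.44752876]
t 20.23 pos [ 0.612  -0.1695  0.2104] yaw 101.53 F [-0.4  0.4 -1.1] w 0.081 j6 -2.16
turn [-0.11  0.23 16.53] shift [2.297e-01 5.993e-01 4.000e-04]
[0.4315 0.4027]
t 20.23 pos [ 0.612  -0.1695  0.2104] yaw 101.53 F [-0.4  0.4 -1.1] w 0.081 j6 -2.16
turn [-0.11  0.23 16.53] shift [2.297e-01 5.543e-01 4.000e-04]
[0.42757799 0.35787124]
t 20.23 pos [ 0.612  -0.1695  0.2104] yaw 101.53 F [-0.4  0.4 -1.1] w 0.081 j6 -2.16
turn [-0.11  0.23 16.53] shift [2.297e-01 5.093e-01 4.000e-04]
```

View pics/h1.png

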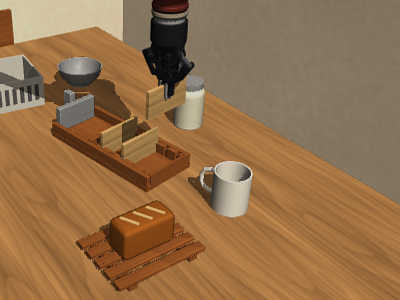

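{"op": "send_rows", "data": {
  "steps": [
    [0,0,0,0,0,8.25],
    [0,0,0,0,0,8.25],
    [0.017,0.043,0,0,0,0],
    [0.019,0.05,0,0,0,0],
    [0.019,0.05,0,0,0,0],
    [0.019,0.05,0,0,0,0],
    [0.019,0.05,0,0,0,0],
    [0.019,0.05,0,0,0,0]
  ]
}}

```text
time: 21.28
tool_pos: [0.523, 0.134, 0.2056]
tool_rot: [-0.002, 0.043, 0.999, -0.0]
contact_force: [0.2, 0.0, -0.2]
gripper_width: 0.081
```

{"op": "send_rows", "data": {
  "steps": [
    [0.019,0.05,0,0,0,0],
    [0.019,0.05,0,0,0,0],
    [0.019,0.05,0,0,0,0],
    [0.019,0.05,0,0,0,0],
    [0.017,0.045,0,0,0,0],
    [0.015,0.04,0,0,0,0],
    [0,0,0,0,0,0],
    [0,0,0,0,0,0]
  ]
}}

```text
time: 22.28
tool_pos: [0.4412, 0.4251, 0.206]
tool_rot: [-0.001, 0.043, 0.999, -0.001]
contact_force: [0.3, -0.6, -0.9]
gripper_width: 0.086
```

```bash
python3 -c "
from h import *
go(.4354,.4475,.06,85)
b=manip.grab_frame('side')
cv2.imwrite('pics/i1.png',b[80:380,120:520])
"
```

```text
t 22.27 pos [0.4412 0.4251 0.206 ] yaw 85.05 F [ 0.3 -0.6 -0.9] w 0.086 j6 -0.84
turn [-0.14 -0.11  0.05] shift [0.0077 0.0218 0.146 ]
```

View pics/i1.png

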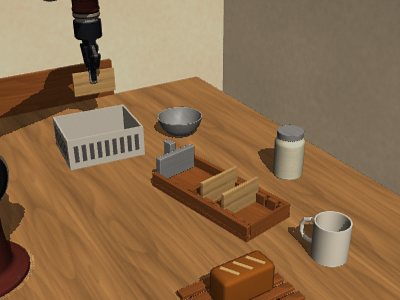

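{"op": "send_rows", "data": {
  "steps": [
    [0.008,0.022,0,0,0,0],
    [0,0,0.02,0,0,0],
    [0,0,0.03,0,0,0],
    [0,0,0.03,0,0,0],
    [0,0,0.03,0,0,0],
    [0,0,0.02,0,0,0],
    [0,0,0.02,0,0,0],
    [0,0,0,0,0,0]
  ]
}}

```text
time: 23.32
tool_pos: [0.4346, 0.4475, 0.0556]
tool_rot: [-0.001, 0.043, 0.999, -0.001]
contact_force: [0.0, 1.2, -0.5]
gripper_width: 0.084
```

{"op": "send_rows", "data": {
  "steps": [
    [0,0,0.006,0,0,0],
    [0,0,0,0,0,0]
  ]
}}

```text
time: 23.58
tool_pos: [0.436, 0.4487, 0.0524]
tool_rot: [0.0, 0.043, 0.999, 0.0]
contact_force: [-0.4, -0.3, -1.1]
gripper_width: 0.084
```

{"op": "send_rows", "data": {
  "steps": [
    [0,0,0,0,0,0],
    [0,0,0,0,0,0],
    [0,0,0,0,0,0],
    [0,0,-0.01,0,0,0],
    [0,0,-0.03,0,0,0],
    [0,0,-0.04,0,0,0],
    [0,0,-0.04,0,0,0],
    [0,0,-0.04,0,0,0]
  ],
  "grip": 0.3
}}

```text
time: 24.58
tool_pos: [0.4357, 0.4485, 0.214]
tool_rot: [0.0, 0.043, 0.999, 0.0]
contact_force: [0.7, 0.4, 1.5]
gripper_width: 0.3
```

```bash
python3 -c "
from h import *
go(.5982,-.0963,.21,101.6)
for n in ('top','side'):
  cv2.imwrite(f'pics/j_{n}.png',manip.grab_frame(n))
a=cv2.imread('pics/j_top.png');b=cv2.imread('pics/j_side.png')
cv2.imwrite('pics/j1.png',np.hstack([cv2.resize(a,(400,300)),b[80:380,120:520]]))
"
```

```text
t 24.57 pos [0.4357 0.4485 0.214 ] yaw 85.04 F [0.7 0.4 1.5] w 0.3 j6 -0.8
turn [  0.03   0.05 -16.56] shift [-0.0497 -0.5663  0.004 ]
```

View pics/j1.png

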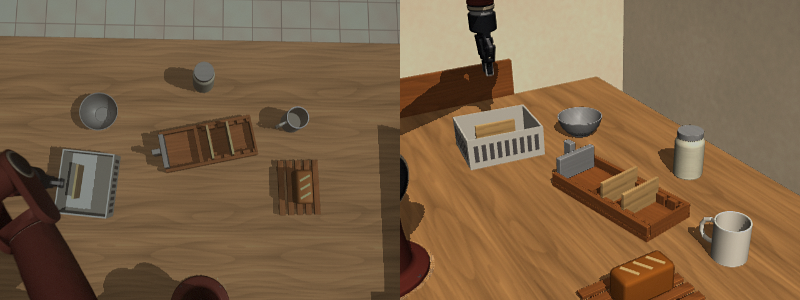

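Board C stands inside the basket. Next is board B.

{"op": "send_rows", "data": {
  "steps": [
    [0,0,0,0,0,-8.25],
    [0,0,0,0,0,-8.25],
    [-0.0045,-0.05,0,0,0,0],
    [-0.0045,-0.05,0,0,0,0],
    [-0.0045,-0.05,0,0,0,0],
    [-0.0045,-0.05,0,0,0,0],
    [-0.0045,-0.05,0,0,0,0],
    [-0.0045,-0.05,0,0,0,0]
  ],
  "grip": 0.4
}}

```text
time: 25.68
tool_pos: [0.5222, 0.1583, 0.2116]
tool_rot: [0.0, -0.101, 0.995, 0.0]
contact_force: [0.3, -0.1, -0.2]
gripper_width: 0.4
```

{"op": "send_rows", "data": {
  "steps": [
    [-0.0045,-0.05,0,0,0,0],
    [-0.0045,-0.05,0,0,0,0],
    [-0.0045,-0.05,0,0,0,0],
    [-0.0045,-0.05,0,0,0,0],
    [-0.0045,-0.05,0,0,0,0],
    [0,-0.015,0,0,0,0],
    [0,0,0,0,0,0],
    [0,0,0,0,0,0]
  ]
}}

```text
time: 26.68
tool_pos: [0.5969, -0.0939, 0.2116]
tool_rot: [-0.0, -0.101, 0.995, 0.0]
contact_force: [-0.5, 0.4, -0.6]
gripper_width: 0.402
```

```bash
python3 -c "
from h import *
go(.5982,-.0973,.048,101.6)"
```

```text
t 26.68 pos [ 0.5969 -0.0939  0.2116] yaw 101.61 F [-0.5  0.4 -0.6] w 0.402 j6 -2.05
turn [ 0.04 -0.02  0.01] shift [-0.0006 -0.0036  0.1636]
```

{"op": "send_rows", "data": {
  "steps": [
    [-0.0005,-0.0035,0.04,0,0,0],
    [0,0,0.04,0,0,0],
    [0,0,0.03,0,0,0],
    [0,0,0.02,0,0,0],
    [0,0,0.015,0,0,0],
    [0,0,0.012,0,0,0],
    [0,0,0.006,0,0,0],
    [0,0,0,0,0,0]
  ]
}}

```text
time: 27.68
tool_pos: [0.5985, -0.0986, 0.0488]
tool_rot: [0.0, -0.101, 0.995, -0.0]
contact_force: [-0.0, 0.5, 0.3]
gripper_width: 0.4
```

{"op": "send_rows", "data": {
  "steps": [
    [0,0,0,0,0,0],
    [0,0,0,0,0,0],
    [0,0,0,0,0,0],
    [0,0,0,0,0,0]
  ],
  "grip": 0
}}

```text
time: 28.18
tool_pos: [0.5989, -0.0982, 0.0497]
tool_rot: [0.001, -0.101, 0.995, 0.0]
contact_force: [-1.4, 3.2, 4.4]
gripper_width: 0.083
```

{"op": "send_rows", "data": {
  "steps": [
    [0,0,-0.01,0,0,0],
    [0,0,-0.015,0,0,0],
    [0,0,-0.025,0,0,0],
    [0,0,-0.03,0,0,0],
    [0,0,-0.03,0,0,0],
    [0,0,-0.03,0,0,0],
    [0,0,-0.02,0,0,0],
    [0,0,0,0,0,0]
  ]
}}

```text
time: 29.18
tool_pos: [0.5995, -0.0991, 0.2114]
tool_rot: [0.002, -0.1, 0.995, -0.001]
contact_force: [0.2, 1.1, -1.1]
gripper_width: 0.086
```

```bash
python3 -c "
from h import *
go(.4315,.4027,.21,85)
b=manip.grab_frame('side')
cv2.imwrite('pics/k1.png',b[80:380,120:520])
"
```

```text
t 29.18 pos [ 0.5995 -0.0991  0.2114] yaw 101.52 F [ 0.2  1.1 -1.1] w 0.086 j6 -2.06
turn [-0.11  0.24 16.52] shift [0.2111 0.4853 0.0014]
```

View pics/k1.png

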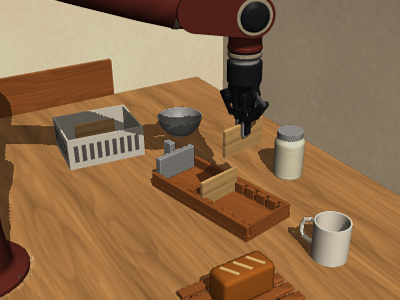

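{"op": "send_rows", "data": {
  "steps": [
    [0,0,0,0,0,8.25],
    [0,0,0,0,0,8.25],
    [0.0211,0.0485,0,0,0,0],
    [0.0211,0.0485,0,0,0,0],
    [0.0211,0.0485,0,0,0,0],
    [0.0211,0.0485,0,0,0,0],
    [0.0211,0.0485,0,0,0,0],
    [0.0211,0.0485,0,0,0,0]
  ]
}}

```text
time: 30.22
tool_pos: [0.4957, 0.2035, 0.2067]
tool_rot: [-0.001, 0.043, 0.999, -0.001]
contact_force: [0.8, 0.6, -0.5]
gripper_width: 0.085
```

{"op": "send_rows", "data": {
  "steps": [
    [0.0211,0.0485,0,0,0,0],
    [0.0211,0.0485,0,0,0,0],
    [0.0211,0.0485,0,0,0,0],
    [0.0211,0.0485,0,0,0,0],
    [0,0,0,0,0,0],
    [0,0,0,0,0,0]
  ]
}}

```text
time: 30.98
tool_pos: [0.4295, 0.4023, 0.207]
tool_rot: [-0.001, 0.043, 0.999, -0.001]
contact_force: [-0.4, -0.3, -0.3]
gripper_width: 0.083
```

```bash
python3 -c "
from h import *
go(.4315,.4027,.054,85)
b=manip.grab_frame('side')
cv2.imwrite('pics/l1.png',b[80:380,120:520])
"
```

```text
t 30.98 pos [0.4295 0.4023 0.207 ] yaw 85.07 F [-0.4 -0.3 -0.3] w 0.083 j6 -0.86
turn [-0.14 -0.11  0.07] shift [-0.002   0.0006  0.153 ]
```

View pics/l1.png

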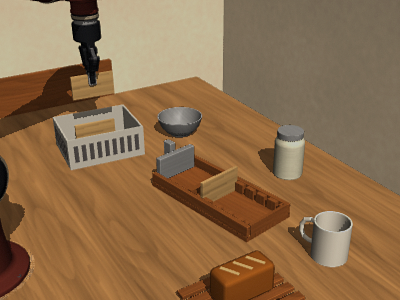

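{"op": "send_rows", "data": {
  "steps": [
    [-0.002,0,0.02,0,0,0],
    [0,0,0.03,0,0,0],
    [0,0,0.03,0,0,0],
    [0,0,0.03,0,0,0],
    [0,0,0.02,0,0,0],
    [0,0,0.016,0,0,0],
    [0,0,0.006,0,0,0],
    [0,0,0,0,0,0]
  ]
}}

```text
time: 32.02
tool_pos: [0.4323, 0.4028, 0.057]
tool_rot: [0.0, 0.043, 0.999, 0.0]
contact_force: [-0.0, 0.4, -0.6]
gripper_width: 0.08
```

{"op": "send_rows", "data": {
  "steps": [
    [0,0,0,0,0,0],
    [0,0,0,0,0,0],
    [0,0,0,0,0,0],
    [0,0,-0.01,0,0,0],
    [0,0,-0.03,0,0,0],
    [0,0,-0.04,0,0,0],
    [0,0,-0.04,0,0,0],
    [0,0,-0.04,0,0,0]
  ],
  "grip": 0.3
}}

```text
time: 33.02
tool_pos: [0.4321, 0.4027, 0.2191]
tool_rot: [0.0, 0.043, 0.999, 0.0]
contact_force: [1.2, 0.1, 0.7]
gripper_width: 0.302
```

```bash
python3 -c "
from h import *
go(.5834,-.0266,.21,101.6)
for n in ('top','side'):
  cv2.imwrite(f'pics/m_{n}.png',manip.grab_frame(n))
a=cv2.imread('pics/m_top.png');b=cv2.imread('pics/m_side.png')
cv2.imwrite('pics/m1.png',np.hstack([cv2.resize(a,(400,300)),b[80:380,120:520]]))
"
```

```text
t 33.02 pos [0.4321 0.4027 0.2191] yaw 85.04 F [1.2 0.1 0.7] w 0.302 j6 -0.86
turn [  0.03   0.06 -16.56] shift [-0.0619 -0.451   0.0091]
```

View pics/m1.png

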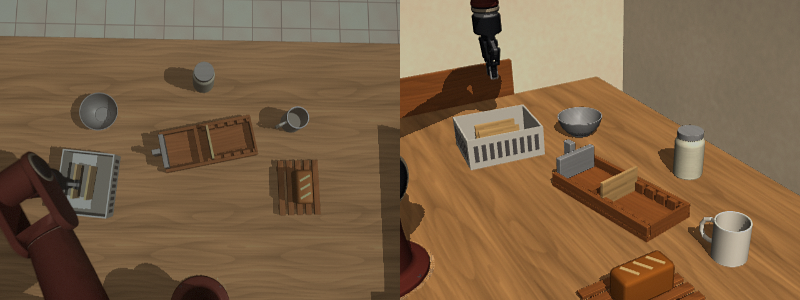

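Two boards are in the basket. Board A is next.

{"op": "send_rows", "data": {
  "steps": [
    [0,0,0,0,0,-8.25],
    [0,0,0,0,0,-8.25],
    [-0.006,-0.045,0,0,0,0],
    [-0.006,-0.045,0,0,0,0],
    [-0.006,-0.045,0,0,0,0],
    [-0.006,-0.045,0,0,0,0],
    [-0.006,-0.045,0,0,0,0],
    [-0.006,-0.045,0,0,0,0]
  ],
  "grip": 0.4
}}

```text
time: 34.12
tool_pos: [0.5215, 0.1439, 0.2166]
tool_rot: [-0.0, -0.101, 0.995, 0.0]
contact_force: [0.2, 0.4, -0.3]
gripper_width: 0.397
```

{"op": "send_rows", "data": {
  "steps": [
    [-0.006,-0.045,0.001,0,0,0],
    [-0.006,-0.045,0.001,0,0,0],
    [-0.006,-0.045,0.001,0,0,0],
    [-0.006,-0.045,0.001,0,0,0],
    [0,0,0.001,0,0,0],
    [0,0,0,0,0,0]
  ]
}}

```text
time: 34.88
tool_pos: [0.5805, -0.0259, 0.2113]
tool_rot: [-0.0, -0.1, 0.995, 0.0]
contact_force: [-0.5, 1.0, -0.2]
gripper_width: 0.398
```

```bash
python3 -c "
from h import *
go(.5838,-.0272,.048,101.6)"
```

```text
t 34.88 pos [ 0.5805 -0.0259  0.2113] yaw 101.53 F [-0.5  1.  -0.2] w 0.398 j6 -1.94
turn [ 0.05 -0.05 -0.07] shift [-0.003  -0.002   0.1633]
```

{"op": "send_rows", "data": {
  "steps": [
    [-0.003,-0.002,0.04,0,0,0],
    [0,0,0.04,0,0,0],
    [0,0,0.03,0,0,0],
    [0,0,0.02,0,0,0],
    [0,0,0.015,0,0,0],
    [0,0,0.012,0,0,0],
    [0,0,0.006,0,0,0],
    [0,0,0,0,0,0]
  ]
}}

```text
time: 35.88
tool_pos: [0.5844, -0.0276, 0.0488]
tool_rot: [0.0, -0.1, 0.995, -0.0]
contact_force: [-0.8, 0.3, 0.4]
gripper_width: 0.4
```

{"op": "send_rows", "data": {
  "steps": [
    [0,0,0,0,0,0],
    [0,0,0,0,0,0],
    [0,0,0,0,0,0],
    [0,0,0,0,0,0]
  ],
  "grip": 0
}}

```text
time: 36.38
tool_pos: [0.5849, -0.0274, 0.0497]
tool_rot: [0.001, -0.101, 0.995, 0.0]
contact_force: [-0.1, 3.3, 3.3]
gripper_width: 0.085
```

{"op": "send_rows", "data": {
  "steps": [
    [0,0,-0.01,0,0,0],
    [0,0,-0.015,0,0,0],
    [0,0,-0.025,0,0,0],
    [0,0,-0.03,0,0,0],
    [0,0,-0.03,0,0,0],
    [0,0,-0.03,0,0,0],
    [0,0,-0.02,0,0,0],
    [0,0,0,0,0,0]
  ]
}}

```text
time: 37.38
tool_pos: [0.5854, -0.0279, 0.2113]
tool_rot: [0.002, -0.1, 0.995, -0.001]
contact_force: [0.1, 0.3, -0.3]
gripper_width: 0.087
```

```bash
python3 -c "
from h import *
go(.4276,.3579,.21,85)
b=manip.grab_frame('side')
cv2.imwrite('pics/n1.png',b[80:380,120:520])
"
```

```text
t 37.38 pos [ 0.5854 -0.0279  0.2113] yaw 101.53 F [ 0.1  0.3 -0.3] w 0.087 j6 -1.95
turn [-0.07  0.24 16.53] shift [0.1908 0.3705 0.0013]
```

View pics/n1.png

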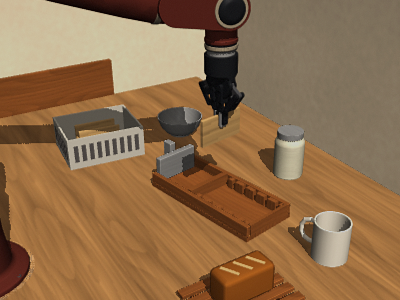

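{"op": "send_rows", "data": {
  "steps": [
    [0,0,0,0,0,8.25],
    [0,0,0,0,0,8.25],
    [0.024,0.0465,0,0,0,0],
    [0.024,0.0465,0,0,0,0],
    [0.024,0.0465,0,0,0,0],
    [0.024,0.0465,0,0,0,0],
    [0.024,0.0465,0,0,0,0],
    [0.024,0.0465,0,0,0,0]
  ]
}}

```text
time: 38.42
tool_pos: [0.4631, 0.2639, 0.2066]
tool_rot: [-0.001, 0.043, 0.999, -0.001]
contact_force: [0.5, 0.3, -0.6]
gripper_width: 0.082
```

{"op": "send_rows", "data": {
  "steps": [
    [0.024,0.0465,0,0,0,0],
    [0.022,0.045,0,0,0,0],
    [0,0,0,0,0,0],
    [0,0,0,0,0,0],
    [0,0,0,0,0,0]
  ]
}}

```text
time: 39.05
tool_pos: [0.4273, 0.3568, 0.208]
tool_rot: [-0.0, 0.044, 0.999, -0.0]
contact_force: [-0.5, -0.6, 0.0]
gripper_width: 0.082
```

```bash
python3 -c "
from h import *
go(.4276,.3579,.054,85)
b=manip.grab_frame('side')
cv2.imwrite('pics/o1.png',b[80:380,120:520])
"
```

```text
t 39.05 pos [0.4273 0.3568 0.208 ] yaw 84.95 F [-0.5 -0.6  0. ] w 0.082 j6 -0.92
turn [-0.06 -0.05 -0.05] shift [-0.0002  0.0012  0.154 ]
```

View pics/o1.png

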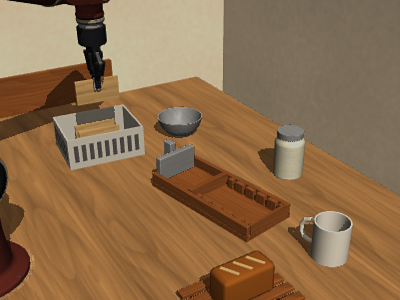

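{"op": "send_rows", "data": {
  "steps": [
    [0,0.001,0.02,0,0,0],
    [0,0,0.03,0,0,0],
    [0,0,0.03,0,0,0],
    [0,0,0.03,0,0,0],
    [0,0,0.02,0,0,0],
    [0,0,0.016,0,0,0],
    [0,0,0.006,0,0,0],
    [0,0,0,0,0,0]
  ]
}}

```text
time: 40.1
tool_pos: [0.4273, 0.3591, 0.057]
tool_rot: [0.0, 0.043, 0.999, 0.0]
contact_force: [0.1, 0.1, -0.2]
gripper_width: 0.081
```

{"op": "send_rows", "data": {
  "steps": [
    [0,0,0,0,0,0],
    [0,0,0,0,0,0],
    [0,0,0,0,0,0],
    [0,0,-0.01,0,0,0],
    [0,0,-0.03,0,0,0],
    [0,0,-0.04,0,0,0],
    [0,0,-0.04,0,0,0],
    [0,0,-0.04,0,0,0]
  ],
  "grip": 0.3
}}

```text
time: 41.1
tool_pos: [0.4271, 0.359, 0.219]
tool_rot: [0.0, 0.043, 0.999, 0.0]
contact_force: [0.1, 0.8, 0.2]
gripper_width: 0.302
```

```bash
python3 -c "
from h import *
go(.5430,.1667,.20,11.9)
for n in ('top','side'):
  cv2.imwrite(f'pics/p_{n}.png',manip.grab_frame(n))
a=cv2.imread('pics/p_top.png');b=cv2.imread('pics/p_side.png')
cv2.imwrite('pics/p1.png',np.hstack([cv2.resize(a,(400,300)),b[80:380,120:520]]))
"
```

```text
t 41.1 pos [0.4271 0.359  0.219 ] yaw 85.04 F [0.1 0.8 0.2] w 0.302 j6 -0.92
turn [7.000e-02 2.000e-02 7.314e+01] shift [-0.212   0.0738  0.019 ]
```

View pics/p1.png

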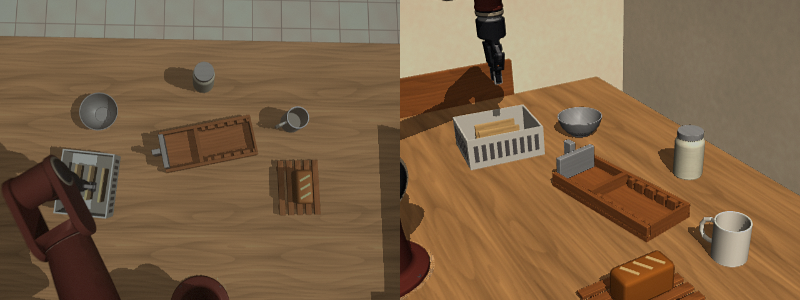

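All three boards are in the basket and the slots are empty. Back to the rib to push the wall home.

{"op": "send_rows", "data": {
  "steps": [
    [0,0,0,0,0,10.45],
    [0,0,0,0,0,10.45],
    [0,0,0,0,0,10.45],
    [0,0,0,0,0,10.45],
    [0,0,0,0,0,10.45],
    [0,0,0,0,0,10.45],
    [0,0,0,0,0,10.45],
    [0,0,0,0,0,0]
  ],
  "grip": 0.8
}}

```text
time: 42.2
tool_pos: [0.4268, 0.3588, 0.2164]
tool_rot: [-0.0, 0.629, 0.777, -0.0]
contact_force: [0.3, -0.5, -0.2]
gripper_width: 0.805
```

{"op": "send_rows", "data": {
  "steps": [
    [-0.042,0.015,0,0,0,0],
    [-0.042,0.015,0,0,0,0],
    [-0.042,0.015,0,0,0,0],
    [-0.042,0.015,0,0,0,0],
    [-0.042,0.015,0,0,0,0],
    [0,0,0,0,0,0],
    [0,0,0,0,0,0]
  ]
}}

```text
time: 43.08
tool_pos: [0.5434, 0.1691, 0.2165]
tool_rot: [-0.0, 0.63, 0.777, -0.0]
contact_force: [-0.3, 0.7, -0.4]
gripper_width: 0.802
```

```bash
python3 -c "
from h import *
go(.5430,.1667,.068,11.8)"
```

```text
t 43.08 pos [0.5434 0.1691 0.2165] yaw 11.97 F [-0.3  0.7 -0.4] w 0.802 j6 -0.04
turn [-0.04 -0.03  0.17] shift [-0.0023 -0.0009  0.1485]
```

{"op": "send_rows", "data": {
  "steps": [
    [-0.0025,-0.001,0.03,0,0,0.2],
    [0,0,0.03,0,0,0],
    [0,0,0.03,0,0,0],
    [0,0,0.02,0,0,0],
    [0,0,0.015,0,0,0],
    [0,0,0.013,0,0,0],
    [0,0,0.01,0,0,0],
    [0,0,0,0,0,0]
  ]
}}

```text
time: 44.08
tool_pos: [0.5429, 0.1662, 0.0681]
tool_rot: [-0.0, 0.631, 0.775, -0.0]
contact_force: [-0.4, 0.4, 0.4]
gripper_width: 0.801
```

{"op": "send_rows", "data": {
  "steps": [
    [0,0,0,0,0,0],
    [0,0,0,0,0,0],
    [0,0,0,0,0,0],
    [0,0,0,0,0,0],
    [0,0,0,0,0,0]
  ],
  "grip": 0
}}

```text
time: 44.7
tool_pos: [0.5427, 0.1661, 0.0696]
tool_rot: [-0.0, 0.631, 0.776, -0.001]
contact_force: [-4.4, -1.6, 5.8]
gripper_width: 0.202
```

{"op": "send_rows", "data": {
  "steps": [
    [-0.007,0,0,0,0,0],
    [-0.007,0,0,0,0,0],
    [-0.007,0,0,0,0,0],
    [-0.007,0,0,0,0,0],
    [-0.007,0,0,0,0,0],
    [-0.007,0,0,0,0,0],
    [-0.005,0,0,0,0,0],
    [0,0,0,0,0,0]
  ]
}}

```text
time: 45.7
tool_pos: [0.5527, 0.12, 0.0696]
tool_rot: [-0.0, 0.631, 0.776, -0.0]
contact_force: [-4.1, 0.7, 4.6]
gripper_width: 0.201
```

{"op": "send_rows", "data": {
  "steps": [
    [-0.002,0,0,0,0,0],
    [-0.002,0,0,0,0,0],
    [0,0,0,0,0,0]
  ]
}}

```text
time: 46.08
tool_pos: [0.5533, 0.1172, 0.0696]
tool_rot: [-0.001, 0.631, 0.776, 0.0]
contact_force: [-4.4, 3.6, 5.2]
gripper_width: 0.201
```

{"op": "send_rows", "data": {
  "steps": [
    [-0.002,0,0,0,0,0],
    [-0.001,0,0,0,0,0],
    [0,0,0,0,0,0]
  ]
}}

```text
time: 46.45
tool_pos: [0.5533, 0.1172, 0.0696]
tool_rot: [-0.003, 0.631, 0.776, 0.002]
contact_force: [-5.3, 14.3, 5.8]
gripper_width: 0.201
```

It travelled 50.0 mm to a hard stop, so the wall is fully home. I'll unload, release and rise.

{"op": "send_rows", "data": {
  "steps": [
    [0.003,0,0,0,0,0],
    [0,0,0,0,0,0]
  ]
}}

```text
time: 46.7
tool_pos: [0.5533, 0.1172, 0.0697]
tool_rot: [-0.001, 0.631, 0.776, 0.0]
contact_force: [-4.6, 3.5, 5.4]
gripper_width: 0.197
```

{"op": "send_rows", "data": {
  "steps": [
    [0,0,0,0,0,0],
    [0,0,0,0,0,0],
    [0,0,0,0,0,0],
    [0,0,0,0,0,0],
    [0,0,-0.02,0,0,0],
    [0,0,-0.03,0,0,0],
    [0,0,-0.04,0,0,0],
    [0,0,-0.05,0,0,0]
  ],
  "grip": 0.8
}}

```text
time: 47.7
tool_pos: [0.5532, 0.1163, 0.2107]
tool_rot: [-0.0, 0.631, 0.775, -0.0]
contact_force: [0.9, 0.7, -0.3]
gripper_width: 0.795
```

{"op": "send_rows", "data": {
  "steps": [
    [0.05,0,0,0,0,0],
    [0.05,0,0,0,0,0],
    [0.05,-0.02,0,0,0,0],
    [0.05,-0.02,0,0,0,0],
    [0.05,-0.02,0,0,0,0],
    [0.05,-0.02,0,0,0,0],
    [0.05,-0.02,0,0,0,0],
    [0,0,0,0,0,0]
  ]
}}

```text
time: 48.7
tool_pos: [0.383, 0.4414, 0.2106]
tool_rot: [-0.0, 0.629, 0.777, 0.001]
contact_force: [0.1, -0.0, 0.7]
gripper_width: 0.797
```

```bash
python3 -c "
from h import *
go(.5430,.1667,.20,11.9)
for n in ('top','side'):
  cv2.imwrite(f'pics/q_{n}.png',manip.grab_frame(n))
a=cv2.imread('pics/q_top.png')
cv2.imwrite('pics/q1.png',cv2.resize(a[175:285,235:425],None,fx=4.2,fy=4.2,interpolation=cv2.INTER_CUBIC))
"
```

```text
t 48.7 pos [0.383  0.4414 0.2106] yaw 11.98 F [ 0.1 -0.   0.7] w 0.797 j6 0.52
turn [ 0.09 -0.08  0.08] shift [-0.3018  0.1     0.0106]
```

View pics/q1.png

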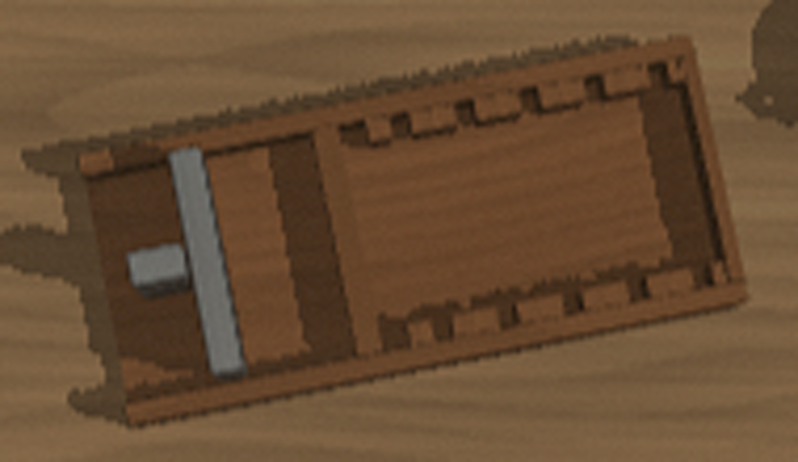

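View pics/q_top.png

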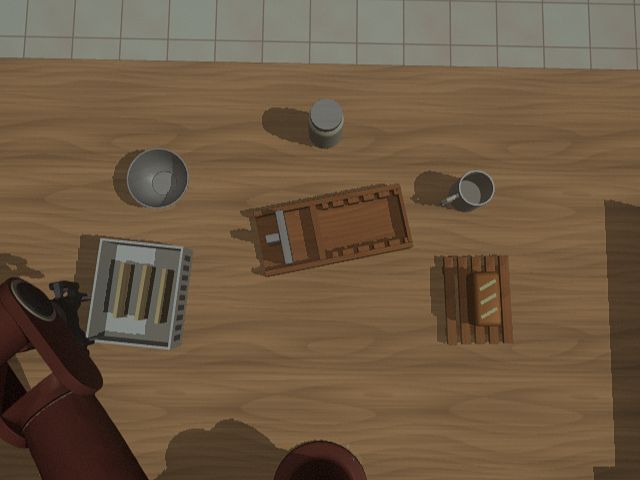

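View pics/q_side.png

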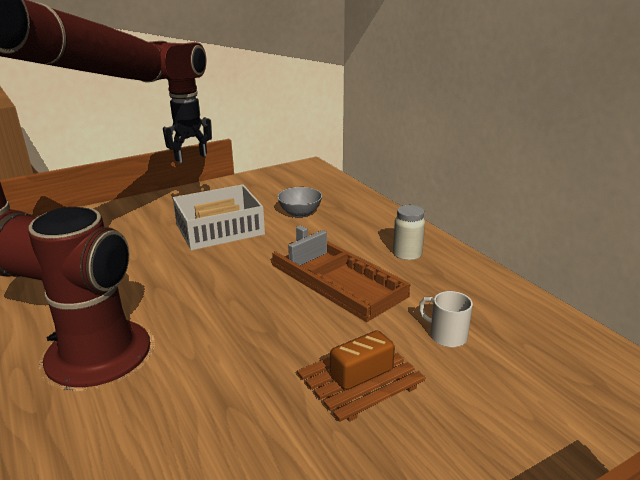

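Final view: the wall is home, with its plate about 1 px nearer the cross wall than at the start. The slots are empty, the three boards stand in the basket at u ≈ 123–160, and the loaf is in the middle of the rack at (486, 299). The mug and bowl look unmoved, which I'll check by differencing before handing in.

Run:
```python
from h import *
a=cv2.imread('pics/a_top.png');q=cv2.imread('pics/q_top.png')
for n,(x,y,w,h) in dict(mug=(440,165,60,50),bowl=(122,143,72,70)).items():
    d=cv2.absdiff(a,q)[y:y+h,x:x+w];print(n,d.mean().round(2),(d.max(2)>40).sum())
print("loaf",ray("top",(486,299),.088).round(3),"rack .428 -.356")
manip.job_done()
```

```text
mug 1.75 0
bowl 1.69 0
loaf [ 0.429 -0.352  0.088] rack .428 -.356
the job is handed in; nothing more can be done
```

The job is done and handed in at about 49 s of the 210 s allowed; no verdict is reported.

**What I did:** I drew the end wall back to its stop, then laid the loaf on its base on the rack. The three boards present went into the wash basket. Last, I pushed the end wall home.

**Last checks:**
- **Loaf:** its centre is at (0.429, -0.352), about 4 mm from the rack's centre. The rack had not visibly moved in the pictures taken before and after I laid the loaf down.
- **Boards:** all five slots are empty, and the three boards stand inside the basket.
- **Mug and bowl:** comparing the first and last top views shows no change at either.
- **End wall:** drawn back, its outer face was flush with the frame's end. It then slid 50.0 mm to a firm stop on the way home.

**One disagreement:** drawing the wall back measured only about 47.6 mm of travel, not 50. It hit a firm stop and would not move under 28 N, so it most likely started about 2.4 mm short of fully home. The last picture agrees: the plate now sits slightly further in than at the start.

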